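# Fetch the pin tin from behind the button canisters

## Task

A customer wants the low pin tin that is hemmed in by the three tall button canisters on the display stand. Stand all three canisters upright on the cork mat first, then set the pin tin down in the middle of the wooden tray, and only then put each canister back upright on the very spot of the stand where it stood at the start. Knock nothing over and leave the mug and the tape measure alone.

Things in the scene. Friction and masses are not known exactly. Their poses are not given: they have to be found in the camera images.
- stand: Fixed light-wood stand: board 150 (x) by 220 (y) by 15 mm high, 8 mm wall along its +x edge, 45 mm above the table. Origin: centre of underside. Yaw up to 0.2 rad. Canisters stand on brown 58 mm discs at about (30, 61), (30, -61), (-34, 0) mm in its frame, in shuffled order; the pin tin at (30, 0), with gaps of about 11 mm to them, too narrow for fingers until they are gone.
- mat: Fixed cork mat lying on the table, the side area: 250 (x) by 150 (y) by 4 mm thick. Origin: centre of its underside; its top is 4 mm above it. Yaw varies by up to 0.2 rad. Room for three canisters in a row along its x axis, 75 mm apart.
- tray: Fixed square dark-wood customer tray, 150 by 150 mm, walls 5 mm thick and 12 mm high above the table, inner floor 5 mm above the table, with a grey disc of 60 mm marking its middle. Origin: centre of its underside. Yaw varies by up to 0.2 rad.
- round_can: Round white plastic canister with a grey lid, 50 mm diameter, 92 mm high. Loose. Origin: centre of its underside; z up.
- square_can: Square brown cardboard-coloured canister, 46 by 46 mm, 86 mm high, sides along its x and y axes, at the start within 0.1 rad of the stand's axes. Loose. Origin: centre of its underside; z up.
- hex_can: Hexagonal steel canister, 48 mm across flats, 98 mm high; one pair of flats faces its +y and -y (grip along y), corners on its x axis; at the start within 0.1 rad of the stand's axes. Loose. Origin: centre of its underside; z up.
- pin_tin: Low round bare-metal pin tin, 50 mm diameter, 30 mm high, the only low thing on the stand. Loose. Origin: centre of its underside; z up.
- mug: Bystander: white mug, 76 mm wide at the rim, 90 mm high, loose, on the far side of the table. Origin: centre of its underside.
- tape_case: Bystander: black tape-measure case, 55 by 60 by 30 mm, loose, on the far side of the table. Origin: centre of its underside.
Mind the look-alikes: they are no part of the job. Leave any purple look-alike of the round_can alone.

How it is judged:
On the way, in this order (a step that is already met when the one before it is completed fails the run):
1. all three canisters stand upright and at rest on the mat, while the pin tin is still in its place on the stand (x of round_can in the frame of mat between -0.115 and 0.115 m and y of round_can in the frame of mat between -0.065 and 0.065 m and z of round_can in the frame of mat between -0.002 and 0.01 m and angle between each of round_can, square_can, hex_can's own z axis and vertical below 0.12 rad and linear speed of each of round_can, square_can, hex_can below 0.03 m/s and x of square_can in the frame of mat between -0.115 and 0.115 m and y of square_can in the frame of mat between -0.065 and 0.065 m and z of square_can in the frame of mat between -0.002 and 0.01 m and x of hex_can in the frame of mat between -0.115 and 0.115 m and y of hex_can in the frame of mat between -0.065 and 0.065 m and z of hex_can in the frame of mat between -0.002 and 0.01 m and distance of pin_tin from where it was at the start of the episode below 0.03 m), for 0.2 s.
2. the pin tin rests in the middle of the tray while the three canisters still stand on the mat (horizontal distance between pin_tin and tray below 0.015 m and z of pin_tin in the frame of tray between 0 and 0.01 m and angle between each of pin_tin, round_can, square_can, hex_can's own z axis and vertical below 0.12 rad and linear speed of each of pin_tin, round_can, square_can, hex_can below 0.03 m/s and x of round_can in the frame of mat between -0.115 and 0.115 m and y of round_can in the frame of mat between -0.065 and 0.065 m and z of round_can in the frame of mat between -0.002 and 0.01 m and x of square_can in the frame of mat between -0.115 and 0.115 m and y of square_can in the frame of mat between -0.065 and 0.065 m and z of square_can in the frame of mat between -0.002 and 0.01 m and x of hex_can in the frame of mat between -0.115 and 0.115 m and y of hex_can in the frame of mat between -0.065 and 0.065 m and z of hex_can in the frame of mat between -0.002 and 0.01 m), for 0.2 s.
At the end, for the whole second after the job is handed in: The pin tin rests upright on the tray's floor within 15 mm of the tray's middle, and each of the three canisters stands upright and at rest within 15 mm of where it stood at the start. On the way all three canisters stood on the mat at once (centres at least 10 mm inside its edges) (horizontal distance between pin_tin and tray below 0.015 m and z of pin_tin in the frame of tray between 0 and 0.01 m and angle between pin_tin's own z axis and vertical below 0.12 rad and linear speed of each of pin_tin, round_can, square_can, hex_can below 0.03 m/s and distance of each of round_can, square_can, hex_can from where it was at the start of the episode below 0.015 m and angle between each of round_can, square_can, hex_can's own z axis and vertical below 0.1 rad); the robot touches nothing.
It fails at once if a canister or the pin tin is knocked over (tilts more than 45 degrees) (angle between any of round_can, square_can, hex_can, pin_tin's own z axis and vertical above 0.8 rad).
It fails at once if the mug or the tape measure is shifted by more than 20 mm or tipped (distance of any of mug, tape_case from where it was at the start of the episode above 0.02 m or angle between any of mug, tape_case's own z axis and vertical above 0.3 rad).
It also fails if it takes over 150 s, if anything falls off the work surface, if the arm or the gripper's body presses on something with over 40 N, if the wrist force passes 120 N, or if a joint passes its speed limit or range.

## Robot

A 6-joint arm with a two-finger parallel gripper is mounted at the origin on the work surface. World frame = base frame: x ahead of the robot, y to its left, z up, the work surface at z = 0. Lengths are in m, angles in rad, forces in N, time in s.
With the tool pointing down it reaches from about 0.4 to 0.825 m from the base axis. Payload 7 kg.
Tool frame: the origin (TCP) lies at the centre of the arm's flange, where the gripper is bolted on; the fingertips stand 178 mm ahead of it and the grasp point (between the pads) lies 159 mm ahead of it; z points along the fingers, y is the line along which they close (so a half turn about z gives the same grasp; the last joint's range is limited). The gripper opens to 88 mm and grips with 3 to 60 N. Pads are 19 mm wide; open, the fingers measure 130 mm over their backs; the gripper's body (78 mm by 193 mm) begins 47 mm behind the grasp point.
Start: joints at [1.557, 0.359, 0.012, 0, -1.224, -0.288], TCP at [0.201, 0.644, 0.405] pointing down, gripper open.
Joint ranges: [-3.07, 3.07], [-1.43, 2.12], [-1.02, 1.25], [-3.03, 1.67], [-3.05, -0], [-3.03, 3.03]. Speed limits (rad/s): [2.39, 2.39, 3.01, 3.14, 3.14, 3.14].

## Interface

Orientations are given as a rotation vector (axis times angle).
In Python, from cell import ctrl, snapshot gives the robot as it stands.
- The arm moves only by the tool send_rows, never from a script. Its arguments are lists of equal length, an entry for each row: "linear": the shift along the world's x, y, z in mm, a list of three; "angular": the turn, a rotation vector about the world's x, y, z in rad, a list of three; "claw": the closure, from -1 (fully open) to 1 (shut). In form: {"linear": [[x, y, z], ...], "angular": [[ax, ay, az], ...], "claw": [claw, ...]}. A call has 1 to 10 rows; each row shifts and turns the commanded pose from where the row before left it; what a row does not reach is not made up. A row lasts 1/10 s, in which the tool goes at most 50 mm and 8.59 degrees, less where a joint would pass 70% of its speed; a pose out of reach is approached as far as the arm can. A call with a gripper value outside its range is refused whole. The fingers move at their own pace and stop on an object; "newtons" is the grip in N (left out, the last holds). Time passes only in rows, so rows that do not move let the fingers close. It gives the time, the measured TCP pose, the force, the opening and the grip force at its end, in the units of the state.
- ctrl.get_state(): the state, without advancing time (a new reading comes with each control period).
- snapshot(name): name is "scene" or "top" or "wrist"; returns a dict with "pixels" (480x640x3 uint8, blue, green, red), "camera_matrix" (3x3 intrinsics, pixels), "eye" and "rotation" of the camera in the world; the wrist camera has in their place "T_tool_cam" (4x4, takes a point from camera to tool coordinates, whose origin is the TCP and whose axes are the flange's). Camera axes: x right, y down, z forward; pixel columns grow to the right and rows downward; lengths in m; the calibration is good to about 2 mm. A picture is of the moment at which its call begins: read the wrist's pose just before it. There is no depth.
- ctrl.finish_job(): hands the job in; it is judged then, once.
The state is a dict: "time": time; "qpos": joint angles; "joint_velocities": joint speeds; "joint_efforts": joint torques, N m; "position": TCP position; "eef_rot": TCP orientation; "contact_force": force on the tool from outside, world axes, zero at the start; "ft_torque": the same for the moment, N m; "finger_gap": finger opening in m; "gripper_force": force on a finger pad.
Only numpy, scipy, OpenCV 4.12 (cv2) and the standard library are available. Lean on these libraries where they do the work, as an engineer would, in place of code of your own. Each camera call takes 0.05 s, during which the arm holds its last target. There are 200 camera calls.

## Working session

There is one attempt and no reset: what is moved stays moved. The work goes in short steps, Python scripts to look and compute and a tool call to move; the robot and the scene stay as the last step left them, time stands still between calls to the robot, and variables do not carry over. Pictures are saved under pics/ and viewed, at most 14 in all, crops included, and the job is handed in when it is done.

Besides the shell and the picture viewer there is one more tool, called after ">>>" as name(argument=value, ...), one argument or row to a line, values as JSON. send_rows: Moves the arm, as the interface text tells. Its arguments: {"type":"object","properties":{"linear":{"type":"array","items":{"type":"array","items":{"type":"number"}}},"angular":{"type":"array","items":{"type":"array","items":{"type":"number"}}},"claw":{"type":"array","items":{"type":"number"}},"newtons":{"type":"number"}},"required":["linear","angular","claw"]}

```bash
ls; mkdir -p pics
python3 - <<'E'
from cell import ctrl,snapshot
import cv2,numpy as np
s=ctrl.get_state();print({k:np.round(v,3).tolist() for k,v in s.items()})
for n in("scene","top"):
    d=snapshot(n);cv2.imwrite(f"pics/{n}0.png",d["pixels"])
    print(n,d["camera_matrix"],d["eye"],d["rotation"])
E
```

```text
pics
{'time': 0.0, 'qpos': [1.557, 0.359, 0.011, -0.0, -1.224, -0.288], 'joint_velocities': [-0.001, -0.0, 0.001, 0.001, -0.002, -0.002], 'joint_efforts': [0.0, -58.272, 29.304, 6.997, 0.007, -0.0], 'position': [0.201, 0.644, 0.404], 'eef_rot': [3.104, -0.472, -0.0], 'contact_force': [0.116, 0.474, -0.451], 'ft_torque': [-0.005, -0.014, 0.0], 'gripper_force': 0.0, 'finger_gap': 0.087}
scene [[439.56644779   0.         318.36122566]
 [  0.         439.56644779 239.87043171]
 [  0.           0.           1.        ]] [1.05321063 0.60075012 0.66255511] [-0.79030916 -2.49366984  1.19483086]
top [[609.15949898   0.         316.74067688]
 [  0.         609.15949898 247.90085834]
 [  0.           0.           1.        ]] [ 0.4512443  -0.00914794  1.35501521] [-2.16328705  2.17906018 -0.11007218]
```

View pics/scene0.png

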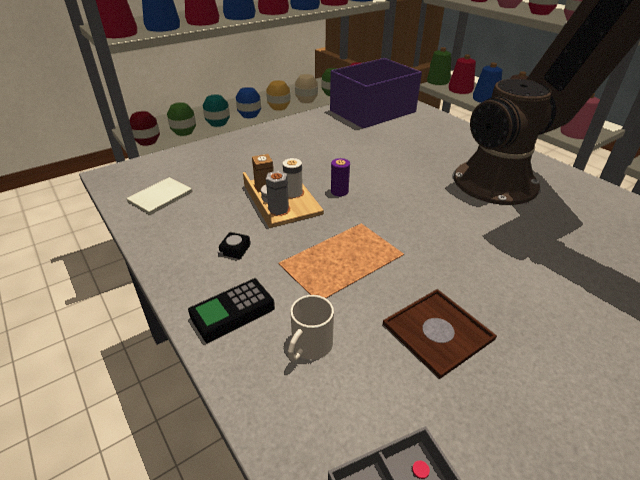

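View pics/top0.png

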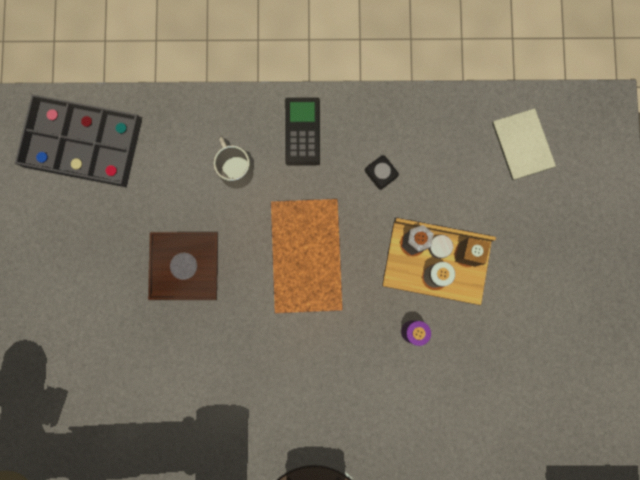

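```bash
cat > h.py <<'E'
from cell import ctrl,snapshot
import cv2,numpy as np
from scipy.spatial.transform import Rotation as R
def cam(n):
    s=ctrl.get_state(); d=snapshot(n)
    if n=="wrist":
        T=np.array(d["T_tool_cam"]);Rt=R.from_rotvec(s["eef_rot"]).as_matrix()
        d["R"]=Rt@T[:3,:3];d["o"]=Rt@T[:3,3]+s["position"]
    else: d["R"]=R.from_rotvec(d["rotation"]).as_matrix();d["o"]=np.array(d["eye"])
    d["K"]=np.array(d["camera_matrix"]);return d
def cast(d,uv,z):
    uv=np.atleast_2d(np.asarray(uv,float));r=np.c_[uv,np.ones(len(uv))]@np.linalg.inv(d["K"]).T@d["R"].T
    return d["o"]+r*((z-d["o"][2])/r[:,2])[:,None]
def proj(d,p):
    q=(np.atleast_2d(p)-d["o"])@d["R"]@d["K"].T;return q[:,:2]/q[:,2:]
def blobs(mask,amin=60):
    c,_=cv2.findContours(mask.astype(np.uint8),cv2.RETR_EXTERNAL,cv2.CHAIN_APPROX_NONE)
    return sorted([k for k in c if cv2.contourArea(k)>amin],key=cv2.contourArea,reverse=True)
def rect(d,c,z):
    P=cast(d,c.reshape(-1,2),z)[:,:2];r=cv2.minAreaRect((P*1000).astype(np.float32));return r
E
python3 - <<'E'
from h import *
d=cam("top");im=d["pixels"];hsv=cv2.cvtColor(im,cv2.COLOR_BGR2HSV)
print(d["R"].round(2).tolist())
for n,(u,v) in dict(floorstand=(420,285),mat=(306,256),tray=(165,250),wall=(450,229),hex=(415,243),sq=(470,258),sqtop=(484,243)).items(): print(n,hsv[v,u])
H,S,V=cv2.split(hsv)
def roi(m,a,b,c,e):
    o=np.zeros_like(m);o[b:e,a:c]=m[b:e,a:c];return o
mat=roi((S>120)&(H<20),260,190,350,320);tray=roi((S>90)&(H<20),140,225,230,310);st=roi((S>110)&(H<30),370,210,510,315)
for n,m,z in(("mat",mat,.004),("tray",tray,.012),("stand",st,.015)):
    m=cv2.morphologyEx(m.astype(np.uint8),cv2.MORPH_CLOSE,np.ones((9,9)));print(n,rect(d,blobs(m)[0],z))
disc=roi((S<70)&(V>60),160,245,206,290)
b=blobs(disc)[0];print("disc",cast(d,cv2.minEnclosingCircle(b)[0],.005),cv2.minEnclosingCircle(b))
for n,uv,z in(("hex",(421,238),.113),("sq",(477,250),.101),("rnd",(443,273),.107),("tin",(441,245),.045),("mug",(232,162),.09),("tape",(382,172),.03),("purple",(418,333),.09)):print(n,cast(d,uv,z).round(4))
cv2.imwrite("pics/crop.png",cv2.resize(im[205:350,370:510],None,fx=4,fy=4,interpolation=cv2.INTER_CUBIC))
E
```

```text
[[-0.01, -1.0, 0.1], [-1.0, 0.01, -0.0], [0.0, -0.1, -1.0]]
floorstand [ 19 150 197]
mat [ 14 169 172]
tray [ 11 115  71]
wall [ 19 148 186]
hex [ 18  33 155]
sq [ 17 168 144]
sqtop [ 17 168 144]
mat ((570.4844360351562, 12.010818481445312), (249.40870666503906, 149.31939697265625), 1.9598207473754883)
tray ((548.81982421875, 284.3490905761719), (149.26112365722656, 148.29901123046875), 89.58098602294922)
stand ((554.341552734375, -281.11724853515625), (227.87437438964844, 155.8564453125), 78.5740966796875)
disc [[0.54890988 0.28514449 0.005     ]] ((183.0, 265.5), 13.647443771362305)
hex [[ 0.5941 -0.226   0.113 ]]
sq [[ 0.5697 -0.3434  0.101 ]]
rnd [[ 0.5223 -0.2704  0.107 ]]
tin [[ 0.5864 -0.2808  0.045 ]]
mug [[0.7615 0.1661 0.09  ]]
tape [[ 0.7514 -0.1577  0.03  ]]
purple [[ 0.4   -0.219  0.09 ]]
```

View pics/crop.png

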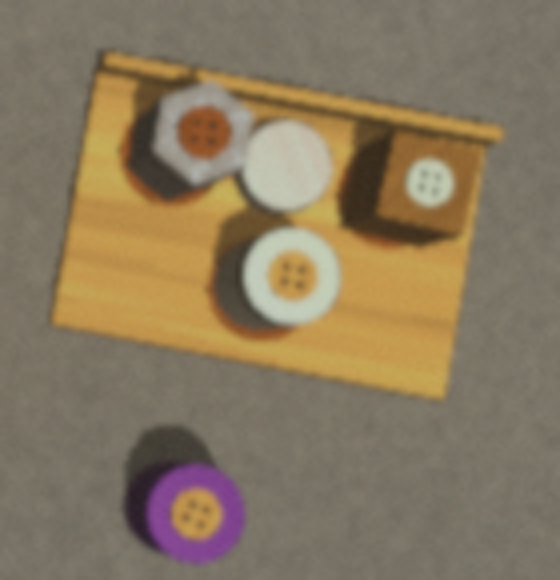

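>>> send_rows(
  linear=[
    [30,-39,0],
    [30,-39,0],
    [30,-39,0],
    [30,-39,0],
    [30,-39,0],
    [30,-39,0],
    [30,-39,0],
    [30,-39,0],
    [30,-39,0],
    [30,-39,0],
  ],
  angular=[
    [0,0,0.0103],
    [0,0,0.0103],
    [0,0,0.0103],
    [0,0,0.0103],
    [0,0,0.0103],
    [0,0,0.0103],
    [0,0,0.0103],
    [0,0,0.0103],
    [0,0,0.0103],
    [0,0,0.0103],
  ],
  claw=[-1,-1,-1,-1,-1,-1,-1,-1,-1,-1],
)

```text
time: 1.15
position: [0.5014, 0.2526, 0.4047]
eef_rot: [-3.126, 0.311, -0.0]
contact_force: [1.2, 0.9, -0.3]
finger_gap: 0.0876
gripper_force: 0.0
```

>>> send_rows(
  linear=[
    [4,-48,0],
    [4,-48,0],
    [4,-48,0],
    [4,-48,0],
    [4,-48,0],
    [4,-48,0],
    [4,-48,0],
    [4,-48,0],
    [4,-48,0],
    [4,-48,0],
  ],
  angular=[
    [0,0,0],
    [0,0,0],
    [0,0,0],
    [0,0,0],
    [0,0,0],
    [0,0,0],
    [0,0,0],
    [0,0,0],
    [0,0,0],
    [0,0,0],
  ],
  claw=[-1,-1,-1,-1,-1,-1,-1,-1,-1,-1],
)

```text
time: 2.15
position: [0.5404, -0.2275, 0.4046]
eef_rot: [-3.126, 0.312, -0.0]
contact_force: [1.2, 1.0, -0.4]
finger_gap: 0.0876
gripper_force: 0.0
```

>>> send_rows(
  linear=[
    [2,-25,0],
    [2,-25,0],
    [0,0,0],
  ],
  angular=[
    [0,0,0],
    [0,0,0],
    [0,0,0],
  ],
  claw=[-1,-1,-1],
)

```text
time: 2.45
position: [0.5445, -0.2781, 0.4038]
eef_rot: [3.125, -0.316, -0.002]
contact_force: [-0.3, 0.3, -0.5]
finger_gap: 0.0876
gripper_force: 0.0
```

Run:
```python
from h import *
s=ctrl.get_state();print(s["position"],s["eef_rot"],s["qpos"])
d=cam("wrist");np.save("pics/w1.npy",d,allow_pickle=True);cv2.imwrite("pics/w1.png",d["pixels"]);print(d["o"],d["R"].round(2).tolist(),d["T_tool_cam"])
print(proj(d,[[.594,-.226,.113],[.57,-.343,.101],[.522,-.27,.107],[.586,-.281,.045]]))
```

```text
[ 0.54445265 -0.27810701  0.40376401] [ 3.12540666e+00 -3.16386885e-01 -2.20200917e-03] [-1.53042522e-01  2.55978272e-01 -1.36102772e-01  3.08024051e-04
 -1.18010428e+00  1.52194745e+00]
[ 0.60991536 -0.29178137  0.38336712] [[-0.2, -0.95, -0.24], [-0.98, 0.19, 0.05], [0.0, 0.25, -0.97]] [[-5.33867232e-04 -9.68667210e-01 -2.48361735e-01  6.69030412e-02]
 [ 9.99999491e-01 -7.29908290e-04  6.97254215e-04  2.70547618e-04]
 [-8.56688584e-04 -2.48361236e-01  9.68667106e-01  2.03051196e-02]
 [ 0.00000000e+00  0.00000000e+00  0.00000000e+00  1.00000000e+00]]
[[232.79185035 182.96230008]
 [395.94562106 181.2265706 ]
 [313.47241364 262.24719683]
 [311.7280872  171.14909668]]
```

View pics/w1.png

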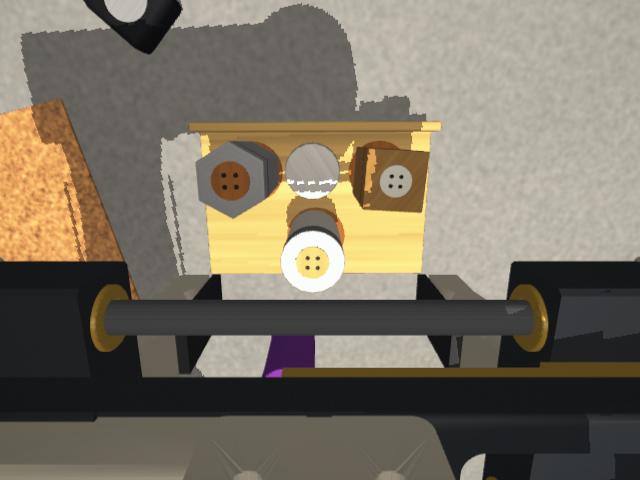

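Run:
```python
from h import *
d=np.load("pics/w1.npy",allow_pickle=True).item();im=d["pixels"];H,S,V=cv2.split(cv2.cvtColor(im,cv2.COLOR_BGR2HSV))
def near(m,u,v,r=45):
    o=np.zeros_like(m,np.uint8);cv2.circle(o,(u,v),r,1,-1);return o&m.astype(np.uint8)
for n,m,u,v,r,z in(("hexbut",(S>100),231,180,25,.113),("hexside",S<60,231,180,44,.113),("sqbut",S<70,396,180,22,.101),("sqtop",V>0,396,180,60,.101),("rnd",(S<40)&(V>200),313,262,50,.107),("rndbut",S>60,313,262,22,.107),("tin",(S<30)&(V>120),312,171,34,.045)):
    b=blobs(near(m,u,v,r),30)[0];c,rad=cv2.minEnclosingCircle(b);x,y,w,h=cv2.boundingRect(b);print(n,np.round(c,1),round(rad,1),(x,y,w,h),cast(d,c,z).round(4)[0])
q=np.array([[363,147],[429,152],[424,212],[361,210]]);P=cast(d,q,.101);print("sq",P.mean(0),np.linalg.norm(np.diff(P,axis=0),axis=1),np.degrees(np.arctan2(*(P[0]-P[1])[[1,0]])))
q=np.array([[232,141],[268,157],[267,202],[233,217],[197,198],[198,158]]);P=cast(d,q,.113);print("hex",P.mean(0),[np.linalg.norm(P[i]-P[i+3]) for i in range(3)],np.degrees(np.arctan2(*(P[0]-P[3])[[1,0]])))
e=cast(d,[[211,273],[424,273]],.015);print(e,np.linalg.norm(e[0]-e[1]),np.degrees(np.arctan2(*(e[0]-e[1])[[1,0]])))
print(cast(cam("top"),[[421,238],[477.2,250],[443,273.5]],.1))
```

```text
hexbut [230.  180.3] 20.0 (211, 161, 39, 40) [ 0.5962 -0.2245  0.113 ]
hexside [231. 180.] 44.0 (187, 141, 89, 77) [ 0.5963 -0.2253  0.113 ]
sqbut [395.4 180.8] 16.2 (380, 165, 32, 33) [ 0.5704 -0.3426  0.101 ]
sqtop [396. 180.] 60.0 (336, 120, 121, 121) [ 0.5709 -0.3432  0.101 ]
rnd [312.3 261.2] 31.9 (281, 231, 64, 62) [ 0.523  -0.2693  0.107 ]
rndbut [312.3 261.8] 16.7 (296, 247, 34, 32) [ 0.5225 -0.2692  0.107 ]
tin [311.8 170.7] 27.6 (286, 144, 54, 55) [ 0.5864 -0.2811  0.045 ]
sq [ 0.57051126 -0.34179936  0.101     ] [0.04870904 0.04469982 0.04821328] 74.20689783261838
hex [ 0.59652821 -0.22646582  0.113     ] [np.float64(0.05402636784519839), np.float64(0.05990199456373013), np.float64(0.0569478079348225)] -14.115746180513447
[[ 0.50268215 -0.15607496  0.015     ]
 [ 0.45810898 -0.37290723  0.015     ]] 0.22136621516954721 78.38379834508365
[[ 0.59563773 -0.22826922  0.1       ]
 [ 0.56979604 -0.34405122  0.1       ]
 [ 0.5216227  -0.27185871  0.1       ]]
```

>>> send_rows(
  linear=[
    [25,26,0],
    [26,26,0],
    [0,0,-40],
    [0,0,-40],
    [0,0,-30],
    [0,0,0],
    [0,0,0],
  ],
  angular=[
    [0,0,0],
    [0,0,-0.02],
    [0,0,0],
    [0,0,0],
    [0,0,0],
    [0,0,0],
    [0,0,0],
  ],
  claw=[-1,-1,-1,-1,-1,-1,-1],
  newtons=25,
)

```text
time: 3.25
position: [0.596, -0.2229, 0.2954]
eef_rot: [3.123, -0.341, -0.0]
contact_force: [1.0, -0.1, 1.1]
finger_gap: 0.0873
gripper_force: 0.0
```

>>> send_rows(
  linear=[
    [0,-3,-20],
    [0,0,-20],
    [0,0,-10],
    [0,0,0],
    [0,0,0],
    [0,0,0],
    [0,0,0],
    [0,0,0],
    [0,0,0],
    [0,0,0],
  ],
  angular=[
    [0,0,0],
    [0,0,0],
    [0,0,0],
    [0,0,0],
    [0,0,0],
    [0,0,0],
    [0,0,0],
    [0,0,0],
    [0,0,0],
    [0,0,0],
  ],
  claw=[-1,-1,-1,-1,0,0.3,1,1,1,1],
)

```text
time: 4.25
position: [0.5958, -0.2265, 0.2449]
eef_rot: [-3.123, 0.343, -0.001]
contact_force: [0.8, 1.7, 1.6]
finger_gap: 0.0478
gripper_force: 24.9
```

>>> send_rows(
  linear=[
    [0,0,15],
    [0,0,35],
    [0,0,40],
    [5,20,20],
    [9,40,0],
    [9,46,0],
    [9,46,0],
    [9,46,0],
    [8,43,0],
    [0,0,0],
  ],
  angular=[
    [0,0,0],
    [0,0,0],
    [0,0,0],
    [0,0,0],
    [0,0,0],
    [0,0,0],
    [0,0,0],
    [0,0,0],
    [0,0,0],
    [0,0,0],
  ],
  claw=[1,1,1,1,1,1,1,1,1,1],
)

```text
time: 5.25
position: [0.6453, 0.0192, 0.354]
eef_rot: [-3.123, 0.336, 0.0]
contact_force: [-0.6, -0.9, -2.1]
finger_gap: 0.0484
gripper_force: 24.9
```

>>> send_rows(
  linear=[
    [0,0,-40],
    [0,0,-40],
    [0,0,-25],
    [0,0,-10],
    [0,0,0],
    [0,0,0],
  ],
  angular=[
    [0,0,0],
    [0,0,0],
    [0,0,0],
    [0,0,0],
    [0,0,0],
    [0,0,0],
  ],
  claw=[1,1,1,1,1,1],
)

```text
time: 5.85
position: [0.6453, 0.0144, 0.2408]
eef_rot: [-3.123, 0.343, -0.002]
contact_force: [0.4, 1.3, -0.9]
finger_gap: 0.0479
gripper_force: 24.9
```

>>> send_rows(
  linear=[
    [0,0,-4],
    [0,0,-3],
    [0,0,0],
    [0,0,0],
  ],
  angular=[
    [0,0,0],
    [0,0,0],
    [0,0,0],
    [0,0,0],
  ],
  claw=[1,1,1,1],
)

```text
time: 6.25
position: [0.6453, 0.0147, 0.2338]
eef_rot: [-3.122, 0.342, -0.004]
contact_force: [0.3, 0.7, 2.1]
finger_gap: 0.048
gripper_force: 25.0
```

>>> send_rows(
  linear=[
    [0,0,0],
    [0,0,0],
    [0,0,0],
    [0,0,0],
    [0,0,15],
    [0,0,35],
    [0,0,40],
    [-13,-20,31],
    [-20,-45,0],
    [-20,-45,0],
  ],
  angular=[
    [0,0,0],
    [0,0,0],
    [0,0,0],
    [0,0,0],
    [0,0,0],
    [0,0,0],
    [0,0,0],
    [0,0,0],
    [0,0,0],
    [0,0,0],
  ],
  claw=[0.3,0,-0.3,-1,-1,-1,-1,-1,-1,-1],
)

```text
time: 7.25
position: [0.5909, -0.0961, 0.3545]
eef_rot: [-3.123, 0.34, -0.002]
contact_force: [1.3, -1.0, 0.1]
finger_gap: 0.0874
gripper_force: 0.0
```

>>> send_rows(
  linear=[
    [-18,-45,0],
    [-18,-45,0],
    [-17,-45,0],
    [-17,-40,0],
    [0,0,0],
    [0,0,-30],
    [0,0,-30],
    [0,0,0],
    [0,0,0],
  ],
  angular=[
    [0,0,0],
    [0,0,0],
    [0,0,0],
    [0,0,0.0],
    [0,0,0],
    [0,0,0],
    [0,0,0],
    [0,0,0],
    [0,0,0],
  ],
  claw=[-1,-1,-1,-1,-1,-1,-1,-1,-1],
)

```text
time: 8.15
position: [0.5217, -0.2704, 0.2937]
eef_rot: [3.123, -0.342, -0.003]
contact_force: [0.9, -0.1, 0.7]
finger_gap: 0.0876
gripper_force: 0.0
```

>>> send_rows(
  linear=[
    [1,0,-25],
    [0,0,-20],
    [0,0,-11],
    [0,0,0],
    [0,0,0],
    [0,0,0],
    [0,0,0],
    [0,0,0],
    [0,0,0],
    [0,0,0],
  ],
  angular=[
    [0,0,0],
    [0,0,0],
    [0,0,0],
    [0,0,0],
    [0,0,0],
    [0,0,0],
    [0,0,0],
    [0,0,0],
    [0,0,0],
    [0,0,0],
  ],
  claw=[-1,-1,-1,-1,0,0.3,1,1,1,1],
)

```text
time: 9.15
position: [0.5228, -0.2705, 0.238]
eef_rot: [3.123, -0.343, 0.001]
contact_force: [-0.3, 1.7, 1.4]
finger_gap: 0.0498
gripper_force: 25.0
```

>>> send_rows(
  linear=[
    [0,0,15],
    [0,0,35],
    [0,0,40],
    [5,20,30],
    [9,45,0],
    [9,45,0],
    [8,45,0],
    [8,45,0],
    [8,45,0],
    [0,37,0],
  ],
  angular=[
    [0,0,0],
    [0,0,0],
    [0,0,0],
    [0,0,0],
    [0,0,0],
    [0,0,0],
    [0,0,0],
    [0,0,0],
    [0,0,0],
    [0,0,0],
  ],
  claw=[1,1,1,1,1,1,1,1,1,1],
)

```text
time: 10.15
position: [0.5699, 0.0138, 0.3572]
eef_rot: [3.123, -0.342, -0.001]
contact_force: [0.1, 0.1, -2.1]
finger_gap: 0.0497
gripper_force: 25.0
```

>>> send_rows(
  linear=[
    [0,0,0],
    [0,0,-40],
    [0,0,-40],
    [0,0,-30],
    [0,0,-10],
    [0,0,0],
    [0,0,0],
    [0,0,0],
  ],
  angular=[
    [0,0,0],
    [0,0,0],
    [0,0,0],
    [0,0,0],
    [0,0,0],
    [0,0,0],
    [0,0,0],
    [0,0,0],
  ],
  claw=[1,1,1,1,1,1,1,1],
)

```text
time: 10.95
position: [0.5704, 0.0116, 0.2394]
eef_rot: [-3.122, 0.343, -0.004]
contact_force: [-0.5, -0.0, -1.9]
finger_gap: 0.0495
gripper_force: 25.0
```

>>> send_rows(
  linear=[
    [0,0,-6],
    [0,0,-4],
    [0,0,-2],
    [0,0,0],
    [0,0,0],
    [0,0,0],
    [0,0,0],
    [0,0,0],
    [0,0,15],
    [0,0,35],
  ],
  angular=[
    [0,0,0],
    [0,0,0],
    [0,0,0],
    [0,0,0],
    [0,0,0],
    [0,0,0],
    [0,0,0],
    [0,0,0],
    [0,0,0],
    [0,0,0],
  ],
  claw=[1,1,1,1,0.3,0,-0.3,-1,-1,-1],
)

```text
time: 11.95
position: [0.5686, 0.0112, 0.2734]
eef_rot: [3.12, -0.344, -0.009]
contact_force: [0.4, 0.1, -1.2]
finger_gap: 0.0752
gripper_force: 0.0
```

>>> send_rows(
  linear=[
    [0,0,40],
    [0,-20,35],
    [0,-45,0],
    [0,-48,0],
    [0,-48,0],
    [0,-48,0],
    [0,-48,0],
    [0,-48,0],
    [0,-49,0],
    [0,0,0],
  ],
  angular=[
    [0,0,0],
    [0,0,-0.01],
    [0,0,-0.01],
    [0,0,-0.01],
    [0,0,-0.01],
    [0,0,0],
    [0,0,0],
    [0,0,0],
    [0,0,0],
    [0,0,0],
  ],
  claw=[-1,-1,-1,-1,-1,-1,-1,-1,-1,-1],
)

```text
time: 12.95
position: [0.5689, -0.3477, 0.3496]
eef_rot: [3.113, -0.413, -0.002]
contact_force: [-0.3, 1.0, 0.2]
finger_gap: 0.0876
gripper_force: 0.0
```

>>> send_rows(
  linear=[
    [0,0,-30],
    [0,0,-30],
    [0,0,0],
    [0,0,0],
  ],
  angular=[
    [0,0,0],
    [0,0,0],
    [0,0,0],
    [0,0,0],
  ],
  claw=[-1,-1,-1,-1],
)

```text
time: 13.35
position: [0.5699, -0.3425, 0.2908]
eef_rot: [3.115, -0.405, -0.002]
contact_force: [-0.9, -0.8, 1.2]
finger_gap: 0.0869
gripper_force: 0.0
```

Run:
```python
from h import *
cv2.imwrite("pics/s2.png",cam("scene")["pixels"][100:380,100:500])
```

```text
(no output)
```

View pics/s2.png

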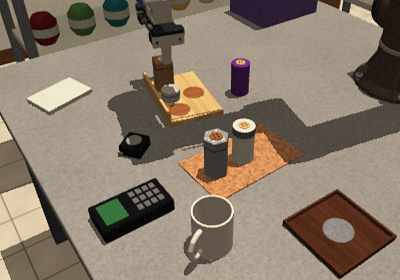

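Hex and round stand upright on the mat (crop pixels (215,155), (243,140)), and the tin is on the stand at (170,93). Next is the square one.

>>> send_rows(
  linear=[
    [0,0,-25],
    [0,0,-20],
    [0,0,-10],
    [0,0,0],
    [0,0,0],
    [0,0,0],
    [0,0,0],
    [0,0,0],
    [0,0,0],
    [0,0,0],
  ],
  angular=[
    [0,0,0],
    [0,0,0],
    [0,0,0],
    [0,0,0],
    [0,0,0],
    [0,0,0],
    [0,0,0],
    [0,0,0],
    [0,0,0],
    [0,0,0],
  ],
  claw=[-1,-1,-1,-1,0,0.3,1,1,1,1],
)

```text
time: 14.4
position: [0.5697, -0.3425, 0.2358]
eef_rot: [-3.115, 0.405, -0.0]
contact_force: [0.3, 0.6, 0.3]
finger_gap: 0.0464
gripper_force: 25.0
```

>>> send_rows(
  linear=[
    [0,0,15],
    [0,0,35],
    [0,0,40],
    [0,15,30],
    [-10,45,0],
    [-10,45,0],
    [-10,45,0],
    [-10,45,0],
    [-10,45,0],
    [-10,45,0],
  ],
  angular=[
    [0,0,0],
    [0,0,0],
    [0,0,0],
    [0,0,0],
    [0,0,0],
    [0,0,0],
    [0,0,0],
    [0,0,0],
    [0,0,0],
    [0,0,0],
  ],
  claw=[1,1,1,1,1,1,1,1,1,1],
)

```text
time: 15.4
position: [0.5088, -0.056, 0.3567]
eef_rot: [-3.115, 0.406, -0.001]
contact_force: [1.9, 0.6, -1.4]
finger_gap: 0.0457
gripper_force: 25.0
```

>>> send_rows(
  linear=[
    [-10,45,0],
    [-5,22,0],
    [0,0,0],
    [0,0,-40],
    [0,0,-40],
    [0,0,-30],
    [0,0,-10],
    [0,0,0],
    [0,0,0],
  ],
  angular=[
    [0,0,0.02],
    [0,0,0.02],
    [0,0,0],
    [0,0,0],
    [0,0,0],
    [0,0,0],
    [0,0,0],
    [0,0,0],
    [0,0,0],
  ],
  claw=[1,1,1,1,1,1,1,1,1],
)

```text
time: 16.3
position: [0.4955, 0.0095, 0.237]
eef_rot: [-3.122, 0.343, -0.003]
contact_force: [-0.0, 0.4, -0.8]
finger_gap: 0.0457
gripper_force: 25.0
```

Lower 12, release, lift, then go over the tin (0.586, -0.281).

>>> send_rows(
  linear=[
    [0,0,-6],
    [0,0,-4],
    [0,0,-2],
    [0,0,0],
    [0,0,0],
    [0,0,0],
    [0,0,0],
    [0,0,0],
    [0,0,15],
    [0,0,35],
  ],
  angular=[
    [0,0,0],
    [0,0,0],
    [0,0,0],
    [0,0,0],
    [0,0,0],
    [0,0,0],
    [0,0,0],
    [0,0,0],
    [0,0,0],
    [0,0,0],
  ],
  claw=[1,1,1,1,0.3,0,-0.3,-1,-1,-1],
)

```text
time: 17.3
position: [0.4937, 0.0092, 0.2719]
eef_rot: [3.12, -0.343, -0.008]
contact_force: [0.7, 0.4, 0.6]
finger_gap: 0.0722
gripper_force: 0.0
```

>>> send_rows(
  linear=[
    [0,0,40],
    [10,-20,35],
    [13,-45,0],
    [13,-45,0],
    [13,-45,0],
    [13,-45,0],
    [14,-45,0],
    [14,-45,0],
    [0,0,0],
    [0,0,0],
  ],
  angular=[
    [0,0,0],
    [0,0,0],
    [0,0,0],
    [0,0,0],
    [0,0,0],
    [0,0,0],
    [0,0,0],
    [0,0,0],
    [0,0,0],
    [0,0,0],
  ],
  claw=[-1,-1,-1,-1,-1,-1,-1,-1,-1,-1],
)

```text
time: 18.3
position: [0.5845, -0.2819, 0.3476]
eef_rot: [-3.122, 0.347, 0.002]
contact_force: [-0.3, 0.6, -0.4]
finger_gap: 0.0879
gripper_force: 0.0
```

Run:
```python
from h import *
s=ctrl.get_state();print(s["position"])
d=cam("wrist");t=cam("top");sc=cam("scene")["pixels"]
print(proj(d,[.586,-.281,.045]))
H,S,V=cv2.split(cv2.cvtColor(d["pixels"],cv2.COLOR_BGR2HSV))
cv2.imwrite("pics/c3.png",np.hstack([sc[140:380,130:430],d["pixels"][60:300,160:460]]))
```

```text
[ 0.58445695 -0.28185516  0.34761331]
[[316.53401402 229.09544192]]
```

View pics/c3.png

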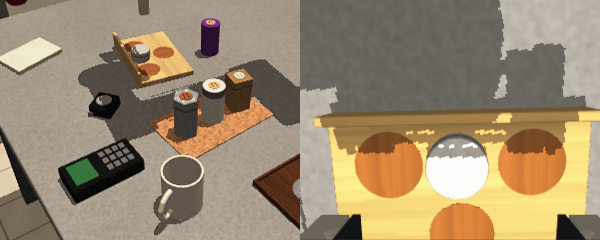

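All three canisters stand on the mat, at crop pixels (187,112), (212,100) and (238,90). The tin is at its predicted wrist pixel (317,228), so I descend on it.

>>> send_rows(
  linear=[
    [1,0,-40],
    [0,0,-40],
    [0,0,-30],
    [0,0,-20],
    [0,0,0],
    [0,0,0],
  ],
  angular=[
    [0,0,0],
    [0,0,0],
    [0,0,0],
    [0,0,0],
    [0,0,0],
    [0,0,0],
  ],
  claw=[-1,-1,-1,-1,-1,-1],
)

```text
time: 19.05
position: [0.5861, -0.2797, 0.2195]
eef_rot: [3.123, -0.34, 0.0]
contact_force: [0.0, 0.1, 1.1]
finger_gap: 0.0876
gripper_force: 0.0
```

>>> send_rows(
  linear=[
    [0,-1,-12],
    [0,0,-9],
    [0,0,0],
    [0,0,0],
    [0,0,0],
    [0,0,0],
    [0,0,0],
    [0,0,0],
    [0,0,0],
  ],
  angular=[
    [0,0,0],
    [0,0,0],
    [0,0,0],
    [0,0,0],
    [0,0,0],
    [0,0,0],
    [0,0,0],
    [0,0,0],
    [0,0,0],
  ],
  claw=[-1,-1,-1,0,0.3,1,1,1,1],
)

```text
time: 19.95
position: [0.5857, -0.2816, 0.1978]
eef_rot: [3.123, -0.343, 0.0]
contact_force: [-0.0, 0.0, 0.7]
finger_gap: 0.0495
gripper_force: 25.0
```

>>> send_rows(
  linear=[
    [0,0,15],
    [0,0,35],
    [0,0,40],
    [0,0,40],
    [0,15,32],
    [-3,47,0],
    [-3,47,0],
    [-3,47,0],
    [-3,47,0],
    [-3,47,0],
  ],
  angular=[
    [0,0,0],
    [0,0,0],
    [0,0,0],
    [0,0,0],
    [0,0,0],
    [0,0,0],
    [0,0,0],
    [0,0,0],
    [0,0,0],
    [0,0,0],
  ],
  claw=[1,1,1,1,1,1,1,1,1,1],
)

```text
time: 20.95
position: [0.5699, -0.0299, 0.361]
eef_rot: [-3.122, 0.343, -0.002]
contact_force: [0.7, 0.2, -2.6]
finger_gap: 0.0498
gripper_force: 25.0
```

>>> send_rows(
  linear=[
    [-4,47,0],
    [-4,47,0],
    [-4,47,0],
    [-4,47,0],
    [-3,47,0],
    [-3,47,0],
    [-3,35,0],
    [0,0,0],
    [0,0,-40],
    [0,0,-40],
  ],
  angular=[
    [0,0,0],
    [0,0,0],
    [0,0,0],
    [0,0,0],
    [0,0,0],
    [0,0,0],
    [0,0,0],
    [0,0,0],
    [0,0,0],
    [0,0,0],
  ],
  claw=[1,1,1,1,1,1,1,1,1,1],
)

```text
time: 21.95
position: [0.5457, 0.286, 0.281]
eef_rot: [-3.12, 0.341, -0.004]
contact_force: [0.3, 0.4, -1.7]
finger_gap: 0.0494
gripper_force: 25.0
```

>>> send_rows(
  linear=[
    [0,0,-35],
    [0,0,-25],
    [0,0,-10],
    [0,0,0],
    [0,0,0],
  ],
  angular=[
    [0,0,0],
    [0,0,0],
    [0,0,0],
    [0,0,0],
    [0,0,0],
  ],
  claw=[1,1,1,1,1],
)

```text
time: 22.45
position: [0.5462, 0.2858, 0.2112]
eef_rot: [-3.122, 0.343, -0.002]
contact_force: [-0.0, -0.6, -0.5]
finger_gap: 0.0498
gripper_force: 25.0
```

>>> send_rows(
  linear=[
    [2,0,-10],
    [1,0,-8],
    [0,0,-4],
    [0,0,-1],
    [0,0,0],
    [0,0,0],
  ],
  angular=[
    [0,0,0],
    [0,0,0],
    [0,0,0],
    [0,0,0],
    [0,0,0],
    [0,0,0],
  ],
  claw=[1,1,1,1,1,1],
)

```text
time: 23.05
position: [0.5487, 0.2854, 0.1876]
eef_rot: [3.123, -0.342, 0.001]
contact_force: [-3.1, -1.4, 7.4]
finger_gap: 0.0495
gripper_force: 25.0
```

>>> send_rows(
  linear=[
    [0,0,0],
    [0,0,0],
    [0,0,0],
    [0,0,0],
    [0,0,0],
    [0,0,15],
    [0,0,35],
    [0,0,40],
    [0,0,40],
    [0,0,40],
  ],
  angular=[
    [0,0,0],
    [0,0,0],
    [0,0,0],
    [0,0,0],
    [0,0,0],
    [0,0,0],
    [0,0,0],
    [0,0,0],
    [0,0,0],
    [0,0,0],
  ],
  claw=[0.3,0,-0.3,-0.6,-0.6,-0.6,-0.6,-1,-1,-1],
)

```text
time: 24.05
position: [0.5485, 0.2854, 0.3581]
eef_rot: [3.123, -0.343, -0.0]
contact_force: [0.6, 1.6, 0.0]
finger_gap: 0.0857
gripper_force: 0.0
```

Run:
```python
from h import *
s=ctrl.get_state();print(s["position"])
d=cam("wrist");t=cam("top");sc=cam("scene")["pixels"]
print(proj(d,[[.549,.285,.035],[.549,.285,.005]]))
cv2.imwrite("pics/c4.png",np.hstack([sc[140:380,130:500],d["pixels"][100:340,150:490]]))
# cans on mat from top view
print(proj(t,[[.645,.0147,.102],[.5704,.0116,.096],[.4955,.0095,.09]]))
b=t["pixels"][190:330,255:360];cv2.imwrite("pics/t4.png",cv2.resize(b,None,fx=4,fy=4))
```

```text
[0.54850754 0.28535137 0.35813324]
[[318.27154927 224.89639192]
 [318.26981637 217.78633367]]
[[303.72522103 215.12671901]
 [305.46320965 251.12283857]
 [306.7237107  287.34913985]]
```

View pics/c4.png

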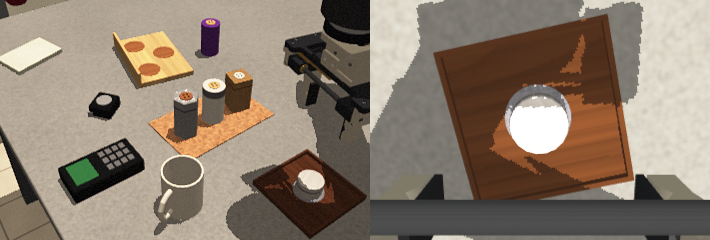

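Tin is centred on the tray disc (wrist crop (540,125), against (538,125) predicted), and all three canisters stand on the mat. Returning the hex first.

>>> send_rows(
  linear=[
    [16,-45,0],
    [16,-45,0],
    [16,-45,0],
    [16,-45,0],
    [16,-45,0],
    [16,-46,0],
    [0,0,0],
    [0,0,-30],
    [0,0,-30],
    [0,0,0],
  ],
  angular=[
    [0,0,0],
    [0,0,0],
    [0,0,0],
    [0,0,0],
    [0,0,0],
    [0,0,0],
    [0,0,0],
    [0,0,0],
    [0,0,0],
    [0,0,0],
  ],
  claw=[-1,-1,-1,-1,-1,-1,-1,-1,-1,-1],
)

```text
time: 25.2
position: [0.6427, 0.014, 0.2912]
eef_rot: [3.12, -0.345, -0.014]
contact_force: [-0.8, -0.2, -0.5]
finger_gap: 0.0878
gripper_force: 0.0
```

>>> send_rows(
  linear=[
    [0,0,-30],
    [0,0,-20],
    [0,0,-10],
    [0,0,0],
    [0,0,0],
  ],
  angular=[
    [0,0,0],
    [0,0,0],
    [0,0,0],
    [0,0,0],
    [0,0,0],
  ],
  claw=[-1,-1,-1,-1,-1],
)

```text
time: 25.7
position: [0.6452, 0.0147, 0.2378]
eef_rot: [-3.123, 0.342, -0.002]
contact_force: [-0.1, 0.3, 0.3]
finger_gap: 0.0876
gripper_force: 0.0
```

>>> send_rows(
  linear=[
    [0,0,-4],
    [0,0,0],
    [0,0,0],
    [0,0,0],
    [0,0,0],
    [0,0,0],
    [0,0,0],
    [0,0,15],
    [0,0,35],
    [0,0,40],
  ],
  angular=[
    [0,0,0],
    [0,0,0],
    [0,0,0],
    [0,0,0],
    [0,0,0],
    [0,0,0],
    [0,0,0],
    [0,0,0],
    [0,0,0],
    [0,0,0],
  ],
  claw=[-1,0,0.3,1,1,1,1,1,1,1],
)

```text
time: 26.7
position: [0.644, 0.0143, 0.3218]
eef_rot: [3.121, -0.343, -0.006]
contact_force: [0.1, -0.8, -1.7]
finger_gap: 0.0478
gripper_force: 25.0
```

>>> send_rows(
  linear=[
    [-5,-16,30],
    [-9,-45,0],
    [-9,-45,0],
    [-9,-45,0],
    [-9,-45,0],
    [-8,-45,0],
    [0,0,0],
    [0,0,-40],
    [0,0,-30],
    [0,0,0],
  ],
  angular=[
    [0,0,0],
    [0,0,0],
    [0,0,0],
    [0,0,0],
    [0,0,0],
    [0,0,0],
    [0,0,0],
    [0,0,0],
    [0,0,0],
    [0,0,0],
  ],
  claw=[1,1,1,1,1,1,1,1,1,1],
)

```text
time: 27.7
position: [0.5936, -0.2262, 0.2779]
eef_rot: [-3.122, 0.345, 0.014]
contact_force: [-1.0, 0.4, -2.8]
finger_gap: 0.0479
gripper_force: 25.0
```

>>> send_rows(
  linear=[
    [0,0,-25],
    [0,0,-6],
    [0,0,0],
    [0,0,0],
  ],
  angular=[
    [0,0,0],
    [0,0,0],
    [0,0,0],
    [0,0,0],
  ],
  claw=[1,1,1,1],
)

```text
time: 28.1
position: [0.5962, -0.2265, 0.2531]
eef_rot: [3.123, -0.342, 0.002]
contact_force: [-0.6, -0.8, -2.3]
finger_gap: 0.0481
gripper_force: 25.0
```

>>> send_rows(
  linear=[
    [0,0,-5],
    [0,0,-3],
    [0,0,0],
    [0,0,0],
    [0,0,0],
    [0,0,0],
    [0,0,0],
    [0,0,0],
    [0,0,15],
    [0,0,35],
  ],
  angular=[
    [0,0,0],
    [0,0,0],
    [0,0,0],
    [0,0,0],
    [0,0,0],
    [0,0,0],
    [0,0,0],
    [0,0,0],
    [0,0,0],
    [0,0,0],
  ],
  claw=[1,1,1,1,0.3,0,-0.3,-1,-1,-1],
)

```text
time: 29.1
position: [0.5947, -0.2263, 0.2913]
eef_rot: [-3.122, 0.344, 0.009]
contact_force: [0.6, -0.5, 0.0]
finger_gap: 0.0741
gripper_force: 0.0
```

>>> send_rows(
  linear=[
    [0,0,40],
    [-10,16,25],
    [-18,44,0],
    [-18,44,0],
    [-18,44,0],
    [-18,44,0],
    [-18,44,0],
    [0,0,0],
    [0,0,-40],
    [0,0,-40],
  ],
  angular=[
    [0,0,0],
    [0,0,0],
    [0,0,0],
    [0,0,0],
    [0,0,0],
    [0,0,0],
    [0,0,0],
    [0,0,0],
    [0,0,0],
    [0,0,0],
  ],
  claw=[-1,-1,-1,-1,-1,-1,-1,-1,-1,-1],
)

```text
time: 30.1
position: [0.4961, 0.0101, 0.2794]
eef_rot: [-3.121, 0.34, -0.007]
contact_force: [0.5, -0.4, -0.3]
finger_gap: 0.0876
gripper_force: 0.0
```

>>> send_rows(
  linear=[
    [0,0,-30],
    [0,0,-10],
    [0,0,0],
    [0,0,0],
  ],
  angular=[
    [0,0,0],
    [0,0,0],
    [0,0,0],
    [0,0,0],
  ],
  claw=[-1,-1,-1,-1],
)

```text
time: 30.5
position: [0.4965, 0.0095, 0.2398]
eef_rot: [-3.122, 0.343, -0.002]
contact_force: [0.0, -0.3, 0.1]
finger_gap: 0.0879
gripper_force: 0.0
```

>>> send_rows(
  linear=[
    [-1,0,-10],
    [0,0,-5],
    [0,0,0],
    [0,0,0],
    [0,0,0],
    [0,0,0],
    [0,0,0],
    [0,0,0],
    [0,0,15],
    [0,0,35],
  ],
  angular=[
    [0,0,0],
    [0,0,0],
    [0,0,0],
    [0,0,0],
    [0,0,0],
    [0,0,0],
    [0,0,0],
    [0,0,0],
    [0,0,0],
    [0,0,0],
  ],
  claw=[-1,-1,-1,0,0.3,1,1,1,1,1],
)

```text
time: 31.5
position: [0.4934, 0.0091, 0.2716]
eef_rot: [3.12, -0.344, -0.009]
contact_force: [0.1, 0.4, -2.4]
finger_gap: 0.0458
gripper_force: 25.0
```

>>> send_rows(
  linear=[
    [0,0,40],
    [0,-15,40],
    [10,-45,0],
    [10,-45,0],
    [10,-45,0],
    [10,-45,0],
    [10,-45,0],
    [10,-45,0],
    [10,-45,0],
    [4,-22,0],
  ],
  angular=[
    [0,0,0],
    [0,0,0],
    [0,0,0],
    [0,0,0],
    [0,0,0],
    [0,0,0],
    [0,0,0],
    [0,0,0],
    [0,0,-0.02],
    [0,0,-0.02],
  ],
  claw=[1,1,1,1,1,1,1,1,1,1],
)

```text
time: 32.5
position: [0.5687, -0.3459, 0.3524]
eef_rot: [3.115, -0.41, -0.002]
contact_force: [-0.4, 0.8, -1.2]
finger_gap: 0.0457
gripper_force: 25.0
```

>>> send_rows(
  linear=[
    [0,0,0],
    [0,0,0],
    [0,0,-40],
    [0,0,-40],
    [0,0,-25],
    [0,0,0],
    [0,0,0],
  ],
  angular=[
    [0,0,0],
    [0,0,0],
    [0,0,0],
    [0,0,0],
    [0,0,0],
    [0,0,0],
    [0,0,0],
  ],
  claw=[1,1,1,1,1,1,1],
)

```text
time: 33.2
position: [0.569, -0.3417, 0.2494]
eef_rot: [3.115, -0.403, -0.0]
contact_force: [-0.1, 1.1, -1.3]
finger_gap: 0.046
gripper_force: 25.0
```

>>> send_rows(
  linear=[
    [1,-1,-8],
    [0,0,-4],
    [0,0,-1.5],
    [0,0,0],
    [0,0,0],
    [0,0,0],
    [0,0,0],
    [0,0,0],
    [0,0,15],
    [0,0,35],
  ],
  angular=[
    [0,0,0],
    [0,0,0],
    [0,0,0],
    [0,0,0],
    [0,0,0],
    [0,0,0],
    [0,0,0],
    [0,0,0],
    [0,0,0],
    [0,0,0],
  ],
  claw=[1,1,1,1,0.3,0,-0.3,-1,-1,-1],
)

```text
time: 34.2
position: [0.5687, -0.3433, 0.2832]
eef_rot: [-3.114, 0.406, 0.01]
contact_force: [0.6, -0.5, -0.2]
finger_gap: 0.0724
gripper_force: 0.0
```

>>> send_rows(
  linear=[
    [0,0,40],
    [0,18,33],
    [0,48,0],
    [0,48,0],
    [0,48,0],
    [0,48,0],
    [0,48,0],
    [0,48,0],
    [0,48,0],
    [0,0,0],
  ],
  angular=[
    [0,0,0],
    [0,0,0.02],
    [0,0,0.02],
    [0,0,0],
    [0,0,0],
    [0,0,0],
    [0,0,0],
    [0,0,0],
    [0,0,0],
    [0,0,0],
  ],
  claw=[-1,-1,-1,-1,-1,-1,-1,-1,-1,-1],
)

```text
time: 35.2
position: [0.5699, 0.015, 0.3593]
eef_rot: [-3.123, 0.335, -0.002]
contact_force: [0.3, -0.6, 0.3]
finger_gap: 0.0879
gripper_force: 0.0
```

>>> send_rows(
  linear=[
    [0,0,-40],
    [0,0,-40],
    [0,0,-30],
    [0,0,0],
    [0,0,0],
  ],
  angular=[
    [0,0,0],
    [0,0,0],
    [0,0,0],
    [0,0,0],
    [0,0,0],
  ],
  claw=[-1,-1,-1,-1,-1],
)

```text
time: 35.7
position: [0.5702, 0.0102, 0.2491]
eef_rot: [3.122, -0.343, -0.0]
contact_force: [0.4, -0.3, 1.3]
finger_gap: 0.0877
gripper_force: 0.0
```

>>> send_rows(
  linear=[
    [0,1,-15],
    [0,0,-7],
    [0,0,0],
    [0,0,0],
    [0,0,0],
    [0,0,0],
    [0,0,0],
    [0,0,0],
    [0,0,15],
    [0,0,35],
  ],
  angular=[
    [0,0,0],
    [0,0,0],
    [0,0,0],
    [0,0,0],
    [0,0,0],
    [0,0,0],
    [0,0,0],
    [0,0,0],
    [0,0,0],
    [0,0,0],
  ],
  claw=[-1,-1,-1,0,0.3,1,1,1,1,1],
)

```text
time: 36.7
position: [0.5682, 0.0112, 0.2735]
eef_rot: [3.12, -0.344, -0.011]
contact_force: [0.9, 0.2, -2.1]
finger_gap: 0.0498
gripper_force: 25.0
```

>>> send_rows(
  linear=[
    [0,0,40],
    [-5,-14,40],
    [-7,-45,0],
    [-7,-45,0],
    [-7,-45,0],
    [-7,-45,0],
    [-7,-45,0],
    [-7,-43,0],
    [0,0,0],
    [0,0,0],
  ],
  angular=[
    [0,0,0],
    [0,0,0],
    [0,0,0],
    [0,0,0],
    [0,0,0],
    [0,0,0],
    [0,0,0],
    [0,0,0],
    [0,0,0],
    [0,0,0],
  ],
  claw=[1,1,1,1,1,1,1,1,1,1],
)

```text
time: 37.7
position: [0.522, -0.2715, 0.3554]
eef_rot: [-3.122, 0.347, 0.002]
contact_force: [0.2, -0.6, -1.5]
finger_gap: 0.0499
gripper_force: 25.0
```

>>> send_rows(
  linear=[
    [0,0,-40],
    [0,0,-40],
    [0,0,-25],
    [0,0,0],
    [0,0,0],
  ],
  angular=[
    [0,0,0],
    [0,0,0],
    [0,0,0],
    [0,0,0],
    [0,0,0],
  ],
  claw=[1,1,1,1,1],
)

```text
time: 38.2
position: [0.5233, -0.2698, 0.2516]
eef_rot: [3.123, -0.34, -0.001]
contact_force: [0.7, 0.6, -1.7]
finger_gap: 0.0495
gripper_force: 25.0
```

Target z 0.238. Then release, and back away to the same viewpoint as before.

>>> send_rows(
  linear=[
    [0,0,-8],
    [0,-1,-4],
    [0,0,-1.5],
    [0,0,0],
    [0,0,0],
    [0,0,0],
    [0,0,0],
    [0,0,0],
    [0,0,15],
    [0,0,35],
  ],
  angular=[
    [0,0,0],
    [0,0,0],
    [0,0,0],
    [0,0,0],
    [0,0,0],
    [0,0,0],
    [0,0,0],
    [0,0,0],
    [0,0,0],
    [0,0,0],
  ],
  claw=[1,1,1,1,0.3,0,-0.3,-1,-1,-1],
)

```text
time: 39.2
position: [0.5216, -0.2714, 0.2856]
eef_rot: [-3.122, 0.344, 0.009]
contact_force: [0.2, 0.6, 0.4]
finger_gap: 0.0755
gripper_force: 0.0
```

>>> send_rows(
  linear=[
    [0,0,40],
    [0,0,40],
    [11,-4,36],
    [10,-4,0],
    [0,0,0],
    [0,0,0],
    [0,0,0],
  ],
  angular=[
    [0,0,0],
    [0,0,0.02],
    [0,0,0],
    [0,0,0],
    [0,0,0],
    [0,0,0],
    [0,0,0],
  ],
  claw=[-1,-1,-1,-1,-1,-1,-1],
)

```text
time: 39.9
position: [0.5431, -0.2794, 0.4024]
eef_rot: [-3.126, 0.312, 0.004]
contact_force: [-0.4, -0.2, 0.7]
finger_gap: 0.0875
gripper_force: 0.0
```

Run:
```python
from h import *
s=ctrl.get_state();print(s["position"])
d=cam("wrist");im=d["pixels"];H,S,V=cv2.split(cv2.cvtColor(im,cv2.COLOR_BGR2HSV))
cv2.imwrite("pics/c5.png",np.hstack([cam("scene")["pixels"][140:380,130:430],im[60:300,160:460]]))
for n,f,p0,r,z in(("hex",lambda:S>100,(.5962,-.2245),25,.113),("sq",lambda:S<70,(.5704,-.3426),22,.101),("rnd",lambda:S>60,(.5225,-.2692),22,.107)):
    u,v=proj(d,[*p0,z])[0].astype(int);o=np.zeros((480,640),np.uint8);cv2.circle(o,(int(u),int(v)),r,1,-1)
    c,rad=cv2.minEnclosingCircle(blobs(o&f().astype(np.uint8),30)[0]);print(n,rad,cast(d,c,z)[0]-np.array([*p0,z]))
```

```text
[ 0.54312709 -0.27941734  0.40236966]
hex 20.058517456054688 [-3.80012117e-05 -2.39034380e-03 -1.38777878e-17]
sq 16.575403213500977 [ 3.87250746e-03 -2.26935616e-03 -2.77555756e-17]
rnd 16.68712615966797 [ 1.86821550e-03 -2.35266973e-03 -1.38777878e-17]
```

View pics/c5.png

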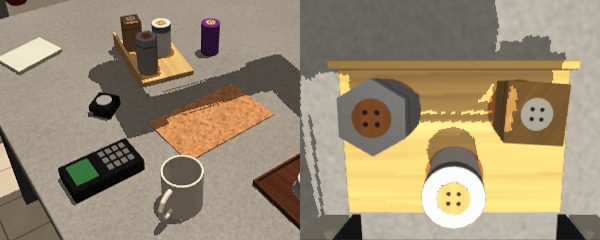

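The canisters are upright and within about 5 mm of their start spots, at wrist crop pixels hex (372,117), square (537,115) and round (453,197). The arm is clear of everything, so I'm handing in.

```bash
python3 -c "
from cell import ctrl
print(ctrl.finish_job())"
```

```text
the job is handed in; nothing more can be done
None
```

I handed the job in at about 40 s: the pin tin is in the middle of the tray, all three canisters are back upright within about 5 mm of their start spots by the wrist camera, and nothing was knocked over (no verdict was returned).

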